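# Set the spot lamp's aperture wheel to the large spot and bolt it

## Robot

A 6-joint arm with a two-finger parallel gripper is mounted at the origin on a cart in front of the work surface, level with it; the furniture and walls round the work are solid. World frame = base frame: x ahead of the robot, y to its left, z up, the work surface at z = 0. Lengths are in mm, angles in rad, forces in N, time in s.
With the tool pointing down it reaches from about 425 to 950 mm from the base axis. Payload 14.7 kg.
Tool frame: the origin (TCP) lies on the centre line of the jaws, within the pads' length; the fingertips stand 11 mm ahead of it and the grasp point (between the pads) lies 8 mm behind it; z points along the fingers, y is the line along which they close (so a half turn about z gives the same grasp; the last joint's range is limited). The gripper opens to 85 mm and grips with 20 to 120 N. Pads are 22 mm wide; open, the fingers measure 114 mm over their backs; the gripper's body (76 mm by 85 mm) begins 54 mm behind the grasp point. The pads swing forward as they close: fully open they stand 13 mm farther back than shut.
Start: joints at [1.254, 0.48, 1.596, -0, 1.065, -0.047], TCP at [173.226, 626.486, 221.397] pointing down, gripper open.
Joint ranges: [-2.75, 2.75], [-0.82, 2.05], [0.23, 2.67], [-1.56, 4.7], [0.09, 2.69], [-2.92, 2.92]. Speed limits (rad/s): [1.89, 1.89, 2.39, 3.01, 3.01, 3.01].

## Interface

Orientations are given as a rotation vector (axis times angle).
In Python, from workcell import arm, eyes, ticket gives the robot as it stands. The module is installed in compiled form; this text tells all that it offers.
- The arm moves only by the tool send_rows, never from a script. Its argument "deltas" is text: rows parted by semicolons, each of 6 numbers parted by spaces: the shift along the tool's x, y, z in mm, then the turn, a rotation vector about the tool's x, y, z in degrees. A call has exactly 8 rows; each row shifts and turns the commanded pose from where the row before left it, along the tool's axes as they then stand; what a row does not reach is not made up. A row lasts 1/10 s, in which the tool goes at most 50 mm and 8.59 degrees, less where a joint would pass 70% of its speed; a pose out of reach is approached as far as the arm can. A call with a gripper value outside its range is refused whole. "gripper" is the opening, from -1 (shut) to 1 (fully open), so that 0 is half open, set as the call begins (left out, the last holds). The fingers move at their own pace and stop on an object; "force" is the grip in N (left out, the last holds). Time passes only in rows, so rows that do not move let the fingers close, or fill a call up. It gives the time, the measured TCP pose, the force, the opening and the grip force at its end, in the units of the state.
- arm.state(): the state, without advancing time (a new reading comes with each control period).
- eyes.read_camera(name): name is "side" or "top" or "wrist"; returns (picture, depth): 400x640x3 uint8, red, green, blue; 400x640 float32, mm along the optical axis (not along the pixel's ray), 0 where there is no reading.
- eyes.camera_info(name): a dict with "vertical_fov" (degrees; the focal length in pixels is half the picture's height over the tangent of half this angle, whatever the lens; pixels are square), "cx", "cy" (the principal point, pixels), "distortion" ([k1, k2, p1, p2, k3] as OpenCV has them; the pictures are not rectified), "rvec" (rotation vector, rad) and "tvec" (3), from world to camera coordinates, as OpenCV has them. Camera axes: x right, y down, z forward; pixel columns grow to the right and rows downward; lengths in mm; the calibration is good to about 2 mm. A picture is of the moment at which its call begins: read the wrist's pose just before it. camera_info takes no time and is no camera call; for the wrist camera it gives the pose at the moment of the call.
- ticket.sign_off(): hands the job in; it is judged then, once.
The state is a dict: "t": time; "qpos": joint angles; "joint_vel": joint speeds; "tau": joint torques, N m; "tcp_pos": TCP position; "orientation": TCP orientation; "contact_force": force on the tool from outside, world axes, zero at the start; "ft_torque": the same for the moment, N m; "gripper_width": finger opening in mm; "grasp_force": force on a finger pad.
Only numpy, scipy, OpenCV 4.12 (cv2) and the standard library are available. Lean on these libraries where they do the work, as an engineer would, in place of code of your own. Each camera call takes 0.05 s, during which the arm holds its last target. There are 200 camera calls.

## Task

Set the spot lamp on the worktop to its large spot: push the wheel round by its upright handle until the largest aperture shows in the window, feeling lightly for the place where the wheel drops down onto its index by itself, and never force it once it catches. Then push the bolt in fully, over the rim of the dropped wheel, let go of everything, and leave the things standing around where they are.

Things in the scene. Friction and masses are not known exactly. Their poses are not given: they have to be found in the camera images.
- lamp: fixed white lamp housing lying on its back, top at 40 mm. Origin on the wheel's axis, on the worktop, z up. x axis: from the wheel's axis to the window (away from the robot, turned up to 0.35 rad); y axis: from the wheel's axis to the bolt. It spans x -90 to 90, y -90 to 125 mm. A grey mask plate, top at 64 mm, covers the wheel over x 20 to 89, y -42 to 42 mm
- window (a point): centre of the window (40 mm along the lamp's x, 56 mm along its y) in the mask, in its top face: 50 mm along the lamp's x axis from the wheel's axis, 64 mm up
- wheel: aluminium disc, 150 mm across, 6 mm thick, turning about the lamp's vertical axis. Its x axis points to the largest of five dark round apertures (20, 12, 9, 7, 5 mm, at 50 mm radius), the handle is opposite. It starts 0.6 to 1.3 rad counter-clockwise (seen from above) of the window's centre line and turns 1.4 rad at most either side of it
- big_aperture (a point): centre of the largest aperture (20 mm), in the wheel's upper face, 50 mm from the axis; 56 mm above the worktop raised, 48 mm dropped. The pin below it has 1.5 mm play each way in the index slot and falls in if it passes at 30 mm/s or less; once dropped, the wheel is blocked both ways
- handle_top (a point): top centre of the wheel's upright round handle: 14 mm across, 34 mm tall, 50 mm from the axis, opposite the largest aperture. Top 90 mm above the worktop raised, 82 mm dropped. About 2 N here turns the raised wheel; it stays where left. A pinched or hard-pushed handle is held up by friction: leave it free or ease off so that it can drop; never push over 12 N
- bolt_grip (a point): top centre of the bolt's black grip: 16 mm (lamp x) by 14 mm (lamp y), from 56 to 90 mm above the worktop, 112 mm from the wheel's axis along the lamp's y axis when out. The rail below it is 49 mm high and ends 123 mm from the axis; the guide before it is 61.5 mm high. Push it from outside or pinch it
- bolt (a joint): travel of the bolt in m: 0 out, 0.020 fully in; it slides along the lamp's -y direction, toward the wheel, with about 2.5 N of friction, and its tongue is stopped by the rim of a wheel that has not dropped
- cotton_buds: bystander: white tub of cotton buds, 77 mm across, 80 mm tall, origin at its underside
- strap_roll: bystander: dark rolled strap, 43 mm across, 38 mm tall, standing beside the lamp, origin at its underside
- polish: bystander: nail polish bottle, 26 x 26 x 76 mm, standing beside the lamp, origin at its underside
- pen: bystander: pen, 145 mm long, lying on the worktop
- wheel_hub (a point): centre of the wheel's upper face, 56 mm above the worktop raised, 48 mm dropped. Springs and weight (3 to 4 N) press the wheel down; it drops by itself by 8 mm where its index pin, 66 mm from the axis under the largest aperture, meets a slot. The slot lies up to 0.30 rad either side of the window's centre line, differs each time and is not measured: it must be felt

How it is judged:
By the outcome, as a careful person would: the job done as asked, in the order asked, and still so for the second after the job is handed in, with the robot touching nothing.
It also fails if it takes over 48 s, if anything falls off the work surface, if the arm or the gripper's body presses on something with over 40 N, if the wrist force passes 120 N, or if a joint passes its speed limit or range.

## Working session

There is one attempt and no reset: what is moved stays moved. The work goes in short steps, Python scripts to look and compute and a tool call to move; the robot and the scene stay as the last step left them, time stands still between calls to the robot, and variables do not carry over. Pictures are saved under pics/ and viewed, at most 10 in all, crops included, and the job is handed in when it is done.

Besides the shell and the picture viewer there is one more tool, called after "Call:" as name(argument=value, ...) on one line, values as JSON. send_rows: Moves the arm, as the interface text tells. Its arguments: {"type":"object","properties":{"deltas":{"type":"string"},"gripper":{"type":"number"},"force":{"type":"number"}},"required":["deltas"]}

```bash
mkdir -p pics; cat > h.py <<'E'
import numpy as np, cv2
from workcell import arm, eyes, ticket
from scipy.spatial.transform import Rotation as R
def snap(n,f):
    i=eyes.camera_info(n); p,d=eyes.read_camera(n); cv2.imwrite(f'pics/{f}.png',p[:,:,::-1]); np.savez(f'{f}.npz',p=p,d=d,**{k:np.array(v) for k,v in i.items()}); return p,d,i
def pt(f,u,v,z=None):
    a=np.load(f+'.npz'); F=200/np.tan(np.radians(float(a['vertical_fov']))/2)
    K=np.array([[F,0,float(a['cx'])],[0,F,float(a['cy'])],[0,0,1]])
    n=cv2.undistortPoints(np.array([[[u,v]]],float),K,a['distortion'])[0,0]
    M=R.from_rotvec(a['rvec'].ravel()).as_matrix(); t=a['tvec'].ravel()
    ray=M.T@np.r_[n,1]; c=-M.T@t
    s=float(a['d'][int(v),int(u)]) if z is None else (z-c[2])/ray[2]
    return c+s*ray
E
python3 - <<'E'
from h import *
print(arm.state())
for n in('top','side'):
    p,d,i=snap(n,n+'1'); print(i)
E
```

```text
{'t': 0.0, 'qpos': array([ 1.25439400e+00,  4.80812983e-01,  1.59682810e+00,  2.67434456e-05,
        1.06511356e+00, -4.66196917e-02]), 'joint_vel': array([ 5.97509688e-04,  1.92997192e-05, -9.45508370e-04,  8.46531950e-04,
        2.16491116e-04, -1.70266890e-03]), 'tau': array([-3.15436686e-03, -9.50668573e+01, -4.30166745e+01, -2.53501958e-04,
        1.25108950e-02, -1.49394368e-04]), 'tcp_pos': array([173.09810993, 626.1125992 , 220.80169488]), 'orientation': array([-4.22478412e-01, -3.11282039e+00,  1.78850302e-03]), 'contact_force': array([-0.75160252,  0.10492684,  0.62357548]), 'ft_torque': array([ 0.01486205, -0.0069281 ,  0.0297552 ]), 'grasp_force': 0.0, 'gripper_width': 85.21897560119292}
{'vertical_fov': 51.4337950239984, 'cx': 318.3109296736131, 'cy': 195.4848155524219, 'distortion': array([-0.00861501,  0.        ,  0.        ,  0.        ,  0.        ]), 'rvec': array([ 2.16031567, -2.13401976,  0.11436676]), 'tvec': array([-12.48191924, 577.32383007, 905.31196857])}
{'vertical_fov': 44.10810392596483, 'cx': 317.8910278443686, 'cy': 207.0445139224876, 'distortion': array([-0.09038606,  0.        ,  0.        ,  0.        ,  0.        ]), 'rvec': array([ 2.23060046, -0.25566714,  0.10993552]), 'tvec': array([-550.6156426 ,  141.7461637 , 1216.52625744])}
```

View pics/top1.png

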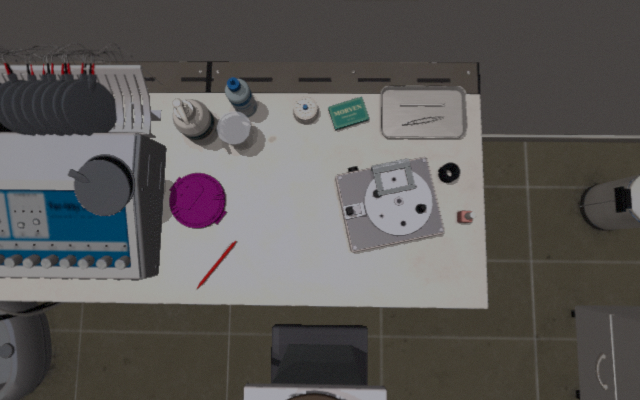

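View pics/side1.png

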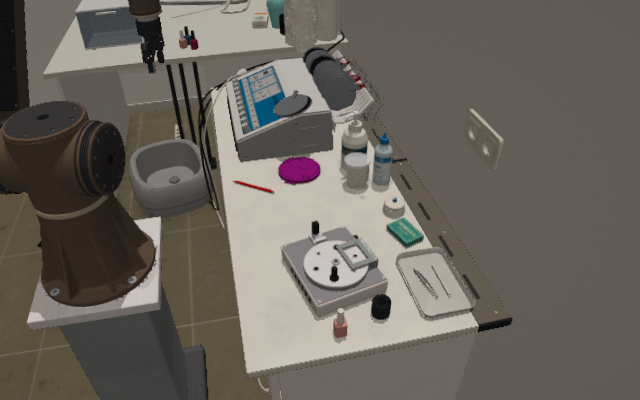

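```bash
python3 - <<'E'
from h import *
p=cv2.imread('pics/top1.png')[140:265,325:485]; cv2.imwrite('pics/c1.png',cv2.resize(p,None,fx=4.8,fy=4.8,interpolation=cv2.INTER_CUBIC))
E
```

```text
(no output)
```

View pics/c1.png

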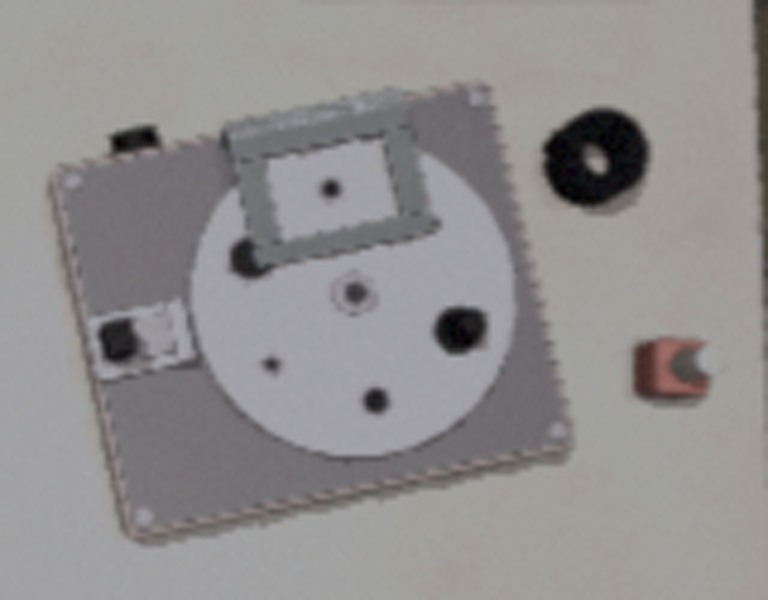

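```bash
python3 - <<'E'
from h import *
f=lambda u,v,z:pt('top1',325+u/4.8,140+v/4.8,z)
H=f(354,292,58);W=f(331,190,56) ;B=f(118,340,90);hd=f(462,330,90);S=f(597,157,38);P=f(675,368,60)
C=[f(*c,40) for c in[(72,181),(477,97),(558,430),(144,517)]]
for n,v in dict(H=H,W=W,B=B,hd=hd,S=S,P=P).items(): print(n,v.round(1))
print([c.round(1) for c in C], np.mean(C,0).round(1))
d=C[1]-C[2]; print('x dir',np.degrees(np.arctan2(d[1],d[0])), np.hypot(*d[:2])); d=C[0]-C[3];print(np.degrees(np.arctan2(d[1],d[0])))
d=C[0]-C[1];print(np.degrees(np.arctan2(d[1],d[0]))-90, np.hypot(*d[:2]))
for n,v in(('B',B),('hd',hd),('W',W)):
  d=v-H;print(n,np.degrees(np.arctan2(d[1],d[0])), np.hypot(*d[:2]))
E
```

```text
H [ 564.8 -183.3   58. ]
W [ 612.4 -173.6   56. ]
B [538.5 -73.4  90. ]
hd [ 544.7 -225.1   90. ]
S [ 632.6 -302.    38. ]
P [ 531.4 -328.3   60. ]
[array([618.2, -54.2,  40. ]), array([ 660.5, -245.6,   40. ]), array([ 503.5, -280.1,   40. ]), array([461. , -88.5,  40. ])] [ 560.8 -167.1   40. ]
x dir 12.395909215981767 160.69011348477983
12.333815522693072
12.463917889261907 196.0391572088105
B 103.43310049116388 113.02196415961137
hd -115.62678542480938 46.3726656365789
W 11.567922810284756 48.66034196626142
```

```bash
cat >> h.py <<'E'
H=np.array([564.7,-183.8]); YAW=np.radians(12.4)
def rel(xyz):
    s=arm.state(); M=R.from_rotvec(s['orientation']).as_matrix(); return (M.T@(np.array(xyz,float)-s['tcp_pos'])).round(1)
def lam(x,y): c,s=np.cos(YAW),np.sin(YAW); return H+[c*x-s*y,s*x+c*y]
def st():
    s=arm.state(); M=R.from_rotvec(s['orientation']).as_matrix()
    print('t',round(s['t'],2),s['tcp_pos'].round(1),'xang',np.degrees(np.arctan2(M[1,0],M[0,0])).round(1),'tilt',M[2].round(3),'F',s['contact_force'].round(1),'w',round(s['gripper_width'],1))
E
python3 - <<'E'
from h import *
for u,v in[(30,140),(60,240),(100,185),(140,170),(140,260),(155,230),(60,275),(195,115),(235,130),(200,200),(20,345),(60,355)]: print((u,v),pt('top1',u,v).round(0))
st()
for w in[(300,380,300),(450,50,260),(571,-242,150)]: print(rel(w))
E
```

```text
(30, 140) [672. 589. 149.]
(60, 240) [468. 532. 110.]
(100, 185) [578. 430. 158.]
(140, 170) [613. 359. 141.]
(140, 260) [429. 366.  97.]
(155, 230) [494. 358.  48.]
(60, 275) [394. 541.  85.]
(195, 115) [734. 255. 129.]
(235, 130) [716. 180.  81.]
(200, 200) [567. 271.  13.]
(20, 345) [ 103. 1056. -528.]
(60, 355) [  22. 1030. -723.]
t 0.1 [173.1 626.1 220.8] xang 164.5 tilt [ 0.    -0.001 -1.   ] F [ 0.2 -0.7 -0.9] w 85.8
[-187.9 -203.5  -79. ]
[-420.4 -481.5  -38.6]
[-614.9 -730.6   71.6]
```

Call:
send_rows(deltas="-30 -28 0 0 0 0;-30 -28 0 0 0 0;-30 -28 0 0 0 0;-30 -28 0 0 0 0;-30 -28 0 0 0 0;-30 -28 0 0 0 0;-30 -28 0 0 0 0;-30 -28 0 0 0 0", gripper=-1, force=40)

```text
t: 0.9
tcp_pos: [345.3, 345.1, 221.3]
orientation: [-0.422, -3.113, 0.0]
contact_force: [1.3, 1.0, -0.4]
gripper_width: -0.1
grasp_force: 0.0
```

Call:
send_rows(deltas="-23.4 -31.7 4.5 0 0 0;-23.4 -31.7 4.5 0 0 0;-23.4 -31.7 4.5 0 0 0;-23.4 -31.7 4.5 0 0 0;-23.4 -31.7 4.5 0 0 0;-23.4 -31.7 4.5 0 0 0;-23.4 -31.7 4.5 0 0 0;-23.4 -31.7 4.5 0 0 0")

```text
t: 1.7
tcp_pos: [457.9, 50.7, 185.2]
orientation: [-0.423, -3.113, -0.0]
contact_force: [1.2, -0.5, 0.7]
gripper_width: -0.0
grasp_force: 0.0
```

Call:
send_rows(deltas="-23.4 -31.7 4.5 0 0 0;-23.4 -31.7 4.5 0 0 0;-23.4 -31.7 4.5 0 0 0;-23.4 -31.7 4.5 0 0 0;-23.4 -31.7 4.5 0 0 0;-20 -30 4.5 0 0 0;0 0 0 0 0 0;0 0 0 0 0 0")

```text
t: 2.5
tcp_pos: [539.1, -166.4, 157.8]
orientation: [-0.425, -3.112, -0.001]
contact_force: [-0.6, 0.5, 0.5]
gripper_width: -0.1
grasp_force: 0.0
```

```bash
python3 - <<'E'
from h import *
st(); snap('wrist','w1'); print(rel((571,-242,150)))
E
```

```text
t 2.5 [ 539.1 -166.4  157.8] xang 164.4 tilt [ 0.001  0.    -1.   ] F [-0.6  0.5  0.5] w -0.1
[-51.4 -65.1   7.9]
```

View pics/w1.png

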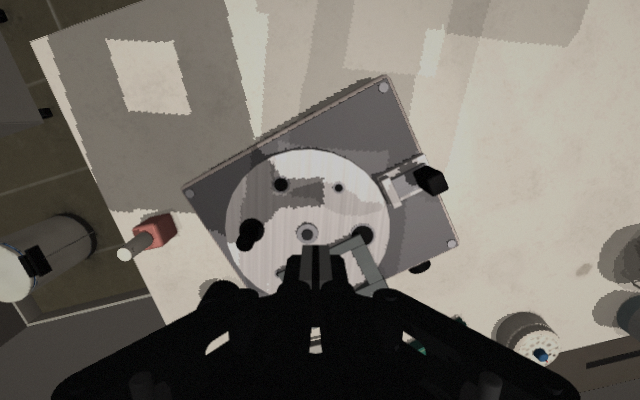

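```bash
python3 - <<'E'
from h import *
for u,v,z in[(245,243,90),(307,234,58),(436,182,90),(384,88,40),(189,193,40),(452,244,40)]:
  p=pt('w1',u,v,z); print(p.round(1), pt('w1',u,v).round(1), np.degrees(np.arctan2(*(p[:2]-H)[::-1])).round(1), np.hypot(*(p[:2]-H)).round(1))
E
```

```text
[ 546.2 -224.4   90. ] [ 547.7 -225.9   85.8] -114.5 44.6
[ 564.2 -179.8   58. ] [ 468.1 -145.5  308.6] 97.0 4.1
[537.9 -72.   90. ] [538.2 -71.7  89.1] 103.5 115.0
[462.6 -84.2  40. ] [462.6 -84.4  40.7] 135.7 142.6
[ 503.1 -275.7   40. ] [ 503.  -275.4   40.7] -123.8 110.6
[619.1 -49.7  40. ] [618.9 -49.8  40.3] 67.9 144.7
```

Call:
send_rows(deltas="-26 -31.5 4 0 0 0;-26 -31.5 4 0 0 0;0 0 0 0 0 5;0 0 0 0 0 5;0 0 20 0 0 0;0 0 20 0 0 0;0 0 20 0 0 0;0 0 14 0 0 0")

```text
t: 3.35
tcp_pos: [572.3, -238.9, 75.4]
orientation: [-0.69, -3.064, -0.001]
contact_force: [0.3, 0.3, 0.2]
gripper_width: -0.2
grasp_force: 0.0
```

```bash
python3 - <<'E'
from h import *
st()
s=arm.state();M=R.from_rotvec(s['orientation']).as_matrix()
print(rel((559.5,-235,76)), 'H in tool',rel((564.5,-182,76)),s['qpos'].round(2))
E
```

```text
t 3.35 [ 572.3 -238.9   75.4] xang 154.6 tilt [ 0.001  0.    -1.   ] F [0.3 0.3 0.2] w -0.2
[13.2 -1.9 -0.6] H in tool [31.4 48.1 -0.5] [-0.44  0.61  1.79  0.    0.75 -1.57]
```

```bash
python3 - <<'E'
from h import *
for u in(303,309,322,330):
  print(u,[ (v,*pt('w1',u,v).round(0)) for v in range(240,275,6)])
E
```

```text
303 [(240, np.float64(569.0), np.float64(-185.0), np.float64(59.0)), (246, np.float64(526.0), np.float64(-168.0), np.float64(172.0)), (252, np.float64(526.0), np.float64(-168.0), np.float64(178.0)), (258, np.float64(526.0), np.float64(-167.0), np.float64(184.0)), (264, np.float64(526.0), np.float64(-167.0), np.float64(191.0)), (270, np.float64(526.0), np.float64(-167.0), np.float64(196.0))]
309 [(240, np.float64(571.0), np.float64(-180.0), np.float64(57.0)), (246, np.float64(527.0), np.float64(-165.0), np.float64(172.0)), (252, np.float64(527.0), np.float64(-165.0), np.float64(179.0)), (258, np.float64(527.0), np.float64(-165.0), np.float64(185.0)), (264, np.float64(527.0), np.float64(-165.0), np.float64(190.0)), (270, np.float64(527.0), np.float64(-164.0), np.float64(196.0))]
322 [(240, np.float64(575.0), np.float64(-169.0), np.float64(53.0)), (246, np.float64(529.0), np.float64(-159.0), np.float64(172.0)), (252, np.float64(529.0), np.float64(-159.0), np.float64(179.0)), (258, np.float64(529.0), np.float64(-159.0), np.float64(185.0)), (264, np.float64(528.0), np.float64(-159.0), np.float64(192.0)), (270, np.float64(529.0), np.float64(-159.0), np.float64(195.0))]
330 [(240, np.float64(577.0), np.float64(-162.0), np.float64(54.0)), (246, np.float64(583.0), np.float64(-163.0), np.float64(53.0)), (252, np.float64(585.0), np.float64(-164.0), np.float64(61.0)), (258, np.float64(530.0), np.float64(-156.0), np.float64(184.0)), (264, np.float64(529.0), np.float64(-156.0), np.float64(191.0)), (270, np.float64(530.0), np.float64(-156.0), np.float64(195.0))]
```

Call:
send_rows(deltas="1.6 -0.4 0 0 0 0;1.6 -0.4 0 0 0 0;1.6 -0.4 0 0 0 0;1.6 -0.4 0 0 0 0;1.6 -0.4 0 0 0 0;1.5 0 0 0 0 0;1.5 0 0 0 0 0;0 0 0 0 0 0")

```text
t: 4.15
tcp_pos: [561.8, -237.5, 76.5]
orientation: [-0.692, -3.064, -0.0]
contact_force: [-0.1, 0.3, -0.6]
gripper_width: -0.1
grasp_force: 0.0
```

```bash
python3 - <<'E'
from h import *
p,d,i=snap('side','s2'); q,_,_=snap('wrist','w2')
a=cv2.resize(p[200:330,265:415],None,fx=2.6,fy=2.6,interpolation=2); b=cv2.resize(q[130:330,200:440],None,fx=1.69,fy=1.69,interpolation=2)
cv2.imwrite('pics/c2.png',np.hstack([a[:338,:390],b[:338,:400]])[:,:,::-1])
E
```

```text
(no output)
```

View pics/c2.png

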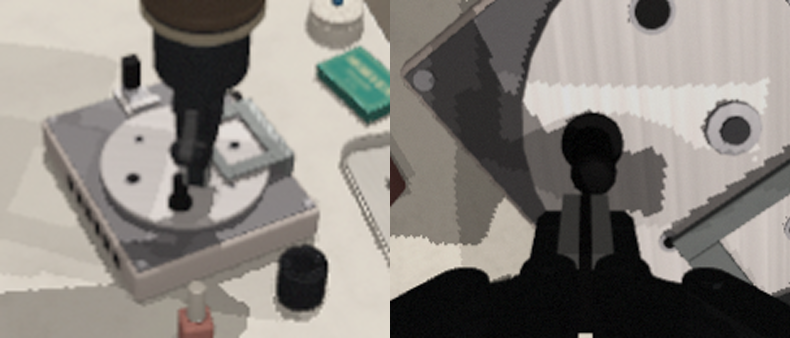

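```bash
python3 - <<'E'
from h import *
for u,v in[(340,271),(340,267),(338,262),(334,268),(334,272),(334,277),(332,270),(345,262),(337,268)]: print('s',u,v,pt('s2',u,v).round(0))
for u,v in[(310,246),(310,252),(330,246),(330,252),(322,228),(322,233),(322,240),(322,244)]: print('w',u,v,pt('w2',u,v).round(0))
st()
E
```

```text
s 340 271 [ 560. -243.   87.]
s 340 267 [ 557. -250.  108.]
s 338 262 [ 544. -282.  156.]
s 334 268 [ 550. -229.   86.]
s 334 272 [ 548. -235.   79.]
s 334 277 [ 549. -233.   61.]
s 332 270 [ 544. -232.   84.]
s 345 262 [ 568. -249.  119.]
s 337 268 [ 552. -247.  102.]
w 310 246 [ 550. -234.   90.]
w 310 252 [ 550. -233.   98.]
w 330 246 [ 570. -230.   54.]
w 330 252 [ 574. -232.   53.]
w 322 228 [ 545. -225.   87.]
w 322 233 [ 548. -226.   87.]
w 322 240 [ 551. -228.   87.]
w 322 244 [ 554. -229.   86.]
t 4.25 [ 562.  -237.6   76.4] xang 154.5 tilt [-0.  0. -1.] F [ 0.6 -0.2 -0.8] w 0.1
```

Call:
send_rows(deltas="-4 0 0 0 0 0;0 0 4.5 0 0 0;0 0 4.5 0 0 0;2 0 0 0 0 0;1.5 0 0 0 0 0;1.5 -0.6 0 0 0 1.72;1.5 -0.6 0 0 0 1.72;1.5 -0.6 0 0 0 1.72")

```text
t: 5.05
tcp_pos: [557.6, -237.4, 67.5]
orientation: [0.834, 3.029, -0.0]
contact_force: [1.7, -0.6, -1.9]
gripper_width: -0.1
grasp_force: 1.0
```

Call:
send_rows(deltas="1.5 -0.6 0 0 0 1.72;1.5 -0.6 0 0 0 1.72;1.5 -0.6 0 0 0 1.72;1.5 -0.6 0 0 0 1.72;1.5 -0.6 0 0 0 1.72;1.5 -0.6 0 0 0 1.72;1.5 -0.6 0 0 0 1.72;1.5 -0.6 0 0 0 1.72")

```text
t: 5.85
tcp_pos: [545.1, -234.1, 67.4]
orientation: [1.19, 2.907, -0.0]
contact_force: [0.9, -3.6, -0.4]
gripper_width: -0.0
grasp_force: 1.4
```

```bash
python3 - <<'E'
from h import *
st(); p,d,i=snap('side','s3'); q,_,_=snap('wrist','w3')
a=cv2.resize(p[200:330,265:415],None,fx=2.6,fy=2.6,interpolation=2); b=cv2.resize(q[130:330,200:440],None,fx=1.69,fy=1.69,interpolation=2)
cv2.imwrite('pics/c3.png',np.hstack([a[:338,:390],b[:338,:400]])[:,:,::-1])
E
```

```text
t 5.85 [ 545.1 -234.1   67.4] xang 135.5 tilt [-0. -0. -1.] F [ 0.9 -3.6 -0.4] w -0.0
```

View pics/c3.png

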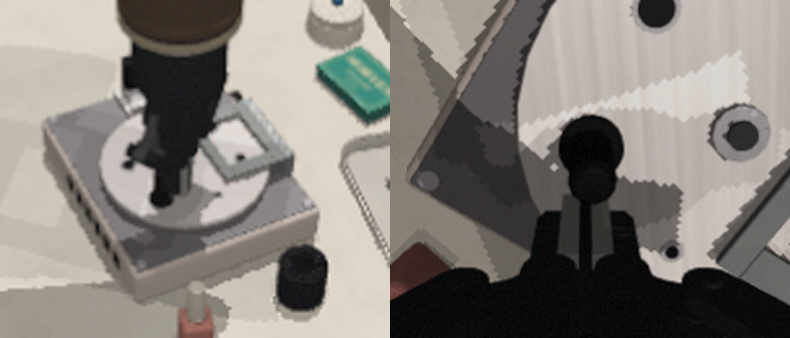

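Call:
send_rows(deltas="1.5 -0.6 0 0 0 1.72;1.5 -0.6 0 0 0 1.72;1.5 -0.6 0 0 0 1.72;1.5 -0.6 0 0 0 1.72;1.5 -0.6 0 0 0 1.72;-2.5 0 0 0 0 0;0 0 -7 0 0 0;1.5 0 0 0 0 0")

```text
t: 6.75
tcp_pos: [539.0, -231.5, 75.2]
orientation: [1.401, 2.811, 0.0]
contact_force: [-0.5, -0.0, 0.2]
gripper_width: 0.0
grasp_force: 0.0
```

```bash
python3 - <<'E'
from h import *
st(); q,_,_=snap('wrist','w4')
for u,v in[(311,246),(311,249),(311,252),(328,246),(328,249),(328,252),(320,236)]: print('w',u,v,pt('w4',u,v).round(1))
M=R.from_rotvec(arm.state()['orientation']).as_matrix(); print(rel((564.5,-182,74)))
E
```

```text
t 6.75 [ 539.  -231.5   75.2] xang 127.0 tilt [-0.001  0.001 -1.   ] F [-0.5 -0.   0.2] w 0.0
w 311 246 [ 529.9 -222.2   89.9]
w 311 249 [ 530.  -222.3   93.1]
w 311 252 [ 530.2 -222.5   95.7]
w 328 246 [ 536.6 -217.2   89.7]
w 328 249 [ 536.2 -217.    94.1]
w 328 252 [ 536.6 -217.7   95.7]
w 320 236 [ 530.8 -216.1   87.5]
[23.6 50.2  0.9]
```

Call:
send_rows(deltas="1 0 2.5 0 0 0;1 -0.4 0 0 0 1.15;1 -0.4 0 0 0 1.15;1 -0.4 0 0 0 1.15;1 -0.4 0 0 0 1.15;1 -0.4 0 0 0 1.15;1 -0.4 0 0 0 1.15;1 -0.4 0 0 0 1.15")

```text
t: 7.6
tcp_pos: [531.7, -226.2, 71.9]
orientation: [1.597, 2.705, -0.0]
contact_force: [1.0, -3.2, 0.8]
gripper_width: -0.3
grasp_force: 1.5
```

```bash
python3 - <<'E'
from h import *
st(); q,_,_=snap('wrist','w5')
for v in(226,230,234,238,242,245,248): print(v,pt('w5',320,v).round(1))
E
```

```text
t 7.6 [ 531.7 -226.2   71.9] xang 118.9 tilt [-0. -0. -1.] F [ 1.  -3.2  0.8] w -0.3
226 [ 522.5 -204.5   86.7]
230 [ 523.4 -206.3   86.8]
234 [ 524.5 -208.2   86.5]
238 [ 525.4 -209.8   87. ]
242 [ 526.5 -211.7   86.8]
245 [ 527.2 -213.    87.1]
248 [ 527.8 -214.    88. ]
```

Call:
send_rows(deltas="1 -0.4 0 0 0 1.15;1 -0.4 0 0 0 1.15;1 -0.4 0 0 0 1.15;1 -0.4 0 0 0 1.15;1 -0.4 0 0 0 1.15;1 -0.4 0 0 0 1.15;1 -0.4 0 0 0 1.15;0 0 0 0 0 0")

```text
t: 8.45
tcp_pos: [526.0, -221.0, 71.9]
orientation: [-1.782, -2.587, 0.0]
contact_force: [-0.8, -3.0, 1.9]
gripper_width: -0.1
grasp_force: 1.4
```

```bash
python3 - <<'E'
from h import *
st(); q,_,_=snap('wrist','w6')
for v in(230,236,242): print(v,pt('w6',320,v).round(1))
E
```

```text
t 8.45 [ 526.  -221.    71.9] xang 110.9 tilt [ 0. -0. -1.] F [-0.8 -3.   1.9] w -0.1
230 [ 520.6 -200.5   85.8]
236 [ 521.4 -202.7   87.7]
242 [ 522.7 -206.    86.8]
```

Call:
send_rows(deltas="1 -0.4 0 0 0 1.15;1 -0.4 0 0 0 1.15;1 -0.4 0 0 0 1.15;1 -0.4 0 0 0 1.15;1 -0.4 0 0 0 1.15;1 -0.4 0 0 0 1.15;1 -0.4 0 0 0 1.15;0 0 0 0 0 0")

```text
t: 9.3
tcp_pos: [521.2, -214.9, 71.8]
orientation: [-1.959, -2.455, -0.0]
contact_force: [1.3, 0.5, -0.2]
gripper_width: 0.6
grasp_force: 0.0
```

```bash
python3 - <<'E'
from h import *
st(); q,_,_=snap('wrist','w7')
for v in(230,236,242): print(v,pt('w7',320,v).round(1))
E
```

```text
t 9.3 [ 521.2 -214.9   71.8] xang 102.8 tilt [ 0. -0. -1.] F [ 1.3  0.5 -0.2] w 0.6
230 [ 519.2 -196.5   79.1]
236 [ 519.9 -199.7   79.1]
242 [ 524.5 -217.    45.9]
```

Call:
send_rows(deltas="0 0 -25 0 0 0;0 0 -25 0 0 0;40.8 12 0 0 0 0;40.8 12 0 0 0 0;40.8 12 0 0 0 0;40.8 12 0 0 0 0;0 0 0 0 0 0;0 0 20 0 0 0")

```text
t: 10.15
tcp_pos: [533.6, -44.3, 103.5]
orientation: [1.953, 2.457, 0.003]
contact_force: [0.4, 0.4, -0.1]
gripper_width: -0.1
grasp_force: 0.0
```

```bash
python3 - <<'E'
from h import *
st(); q,_,_=snap('wrist','w8'); p,d,i=snap('top','t8')
for n in('HW',): print(pt('t8',398,195).round(1),pt('t8',410,215).round(1))
a=cv2.resize(p[140:265,325:485],None,fx=2.5,fy=2.5,interpolation=2)[:312]; b=cv2.resize(q[100:350,160:480],None,fx=1.25,fy=1.25)[:312]
cv2.imwrite('pics/c8.png',np.hstack([a,b])[:,:,::-1])
E
```

```text
t 10.15 [533.6 -44.3 103.5] xang 103.0 tilt [-0.001  0.004 -1.   ] F [ 0.4  0.4 -0.1] w -0.1
[511.8 -94.2 566.2] [488.8 -97.  608.8]
```

View pics/c8.png

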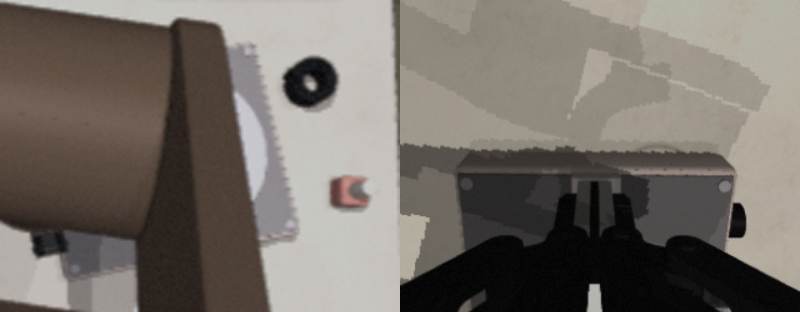

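Call:
send_rows(deltas="0 0 15 0 0 0;0 0 15 0 0 0;0 0 15 0 0 0;0 0 0 0 0 0;-3 0 0 0 0 0;-3 0 0 0 0 0;-2 0 0 0 0 0;-2 0 0 0 0 0")

```text
t: 11.05
tcp_pos: [534.5, -55.5, 57.5]
orientation: [1.958, 2.456, 0.001]
contact_force: [-0.6, 1.6, 2.5]
gripper_width: -0.1
grasp_force: 1.3
```

Call:
send_rows(deltas="-2 0 0 0 0 0;-2 0 0 0 0 0;-2 0 0 0 0 0;-2 0 0 0 0 0;-1.5 0 0 0 0 0;-1.5 0 0 0 0 0;-1 0 0 0 0 0;0 0 0 0 0 0")

```text
t: 11.85
tcp_pos: [536.7, -67.1, 56.8]
orientation: [-1.959, -2.456, 0.0]
contact_force: [0.5, 0.2, -0.0]
gripper_width: -0.1
grasp_force: 0.0
```

Call:
send_rows(deltas="-1 0 0 0 0 0;-1 0 0 0 0 0;-1 0 0 0 0 0;-1 0 0 0 0 0;-0.5 0 0 0 0 0;-0.5 0 0 0 0 0;-0.5 0 0 0 0 0;-0.5 0 0 0 0 0")

```text
t: 12.65
tcp_pos: [538.0, -72.8, 56.9]
orientation: [-1.958, -2.456, 0.0]
contact_force: [-1.9, 2.9, -0.6]
gripper_width: 0.0
grasp_force: 1.3
```

Call:
send_rows(deltas="-0.4 0 0 0 0 0;-0.4 0 0 0 0 0;-0.3 0 0 0 0 0;-0.3 0 0 0 0 0;0 0 0 0 0 0;0 0 0 0 0 0;0 0 0 0 0 0;0 0 0 0 0 0")

```text
t: 13.45
tcp_pos: [538.4, -74.2, 56.9]
orientation: [1.958, 2.456, -0.0]
contact_force: [-1.1, 1.1, -0.6]
gripper_width: -0.1
grasp_force: 0.7
```

```bash
python3 - <<'E'
from h import *
st()
E
```

```text
t 13.45 [538.4 -74.2  56.9] xang 102.9 tilt [-0. -0. -1.] F [-1.1  1.1 -0.6] w -0.1
```

Call:
send_rows(deltas="-0.2 0 0 0 0 0;-0.2 0 0 0 0 0;-0.2 0 0 0 0 0;-0.2 0 0 0 0 0;-0.2 0 0 0 0 0;-0.2 0 0 0 0 0;-0.2 0 0 0 0 0;-0.2 0 0 0 0 0")

```text
t: 14.25
tcp_pos: [538.4, -74.8, 56.9]
orientation: [-1.958, -2.455, -0.001]
contact_force: [-2.1, 14.2, 3.2]
gripper_width: -0.2
grasp_force: 7.5
```

Call:
send_rows(deltas="5 0 0 0 0 0;15 0 0 0 0 0;20 0 -20 0 0 0;0 0 -40 0 0 0;30 0 -40 0 0 0;45 0 0 0 0 0;45 0 0 0 0 0;45 0 0 0 0 0")

```text
t: 15.05
tcp_pos: [492.5, 126.2, 157.5]
orientation: [1.958, 2.455, 0.002]
contact_force: [0.5, -0.6, 0.9]
gripper_width: -0.4
grasp_force: 0.0
```

Call:
send_rows(deltas="45 0 0 0 0 0;45 0 0 0 0 0;45 0 0 0 0 0;0 0 0 0 0 0;0 0 0 0 0 0;0 0 0 0 0 0;0 0 0 0 0 0;0 0 0 0 0 0")

```text
t: 15.85
tcp_pos: [463.3, 254.9, 156.9]
orientation: [1.96, 2.455, -0.0]
contact_force: [-0.0, 0.4, -1.1]
gripper_width: 0.0
grasp_force: 0.0
```

```bash
python3 - <<'E'
from h import *
st(); p,d,i=snap('top','t9')
cv2.imwrite('pics/c9.png',cv2.resize(p[140:265,325:485],None,fx=4.8,fy=4.8,interpolation=2)[:,:,::-1])
E
```

```text
t 15.85 [463.3 254.9 156.9] xang 102.8 tilt [-0. -0. -1.] F [-0.   0.4 -1.1] w 0.0
```

View pics/c9.png

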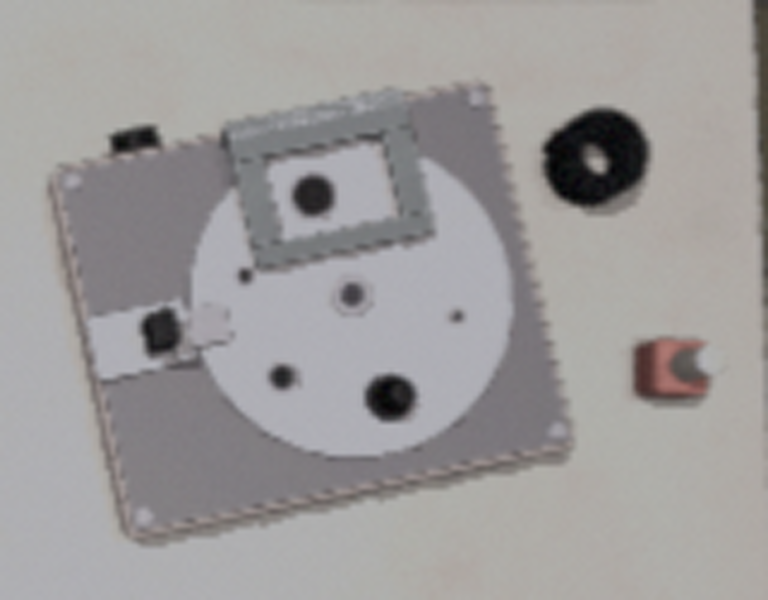

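The largest aperture shows in the window at (313, 196). The bolt's tongue lies over the rim at (210, 325), and the grip has moved from (118, 340) to (161, 332), about 20 mm. The strap roll and polish bottle are where they were.

```bash
python3 -c "
from h import *
print(ticket.sign_off())"
```

```text
the job is handed in; nothing more can be done
None
```

The job is handed in at about 16 s: the largest aperture is in the window, the wheel dropped onto its index, the bolt went in about 20 mm to its stop (14 N at the end), and the arm is clear with the strap roll and polish bottle beside the lamp unmoved.

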